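# Tap the brass knob to the middle of the stake

## Task

The top-heavy brass knob stands off to one side on the small round iron stake block. With light taps or pushes of the fingertips low on its foot, nudge it to the middle of the block's top so that an even iron ledge shows all round, and leave it standing there by itself. Be gentle: do not take it between the fingers, lift it or topple it, and leave the file, latch bar and spring where they lie.

Things in the scene. Friction and masses are not known exactly. Their poses are not given: they have to be found in the camera images.
- knob: Turned brass knob, loose, 62 mm tall, 0.15 to 0.3 kg, upright on the stake block, round about its z. Origin: centre of its underside. Foot: disc 36 mm in diameter, 14 mm high; then a 14 mm thick neck and a rounded head 30 mm across (widest 43 to 50 mm up). Pushed at the foot (1 to 4 N) it slides and stops with the push; at the head it tips over. Starts 13 to 18 mm off centre, any direction.
- stake_top (a point): Centre of the flat round top face (64 mm in diameter) of the dark iron stake block, 45 mm above the bench. The block is fixed to the bench; its sides go straight down from the top for 31 mm to a wider foot ring, 92 mm in diameter and 14 mm high. When the knob is centred a 14 mm ledge shows all round its foot.
- file: Bystander: rat-tail file lying on the bench, loose; round steel blade 8 mm thick along +x of its frame (150 mm), light octagonal wooden handle 24 mm thick and 100 mm long towards -x. Origin on the bench under the ferrule between them.
- latch_bar: Bystander: wrought iron latch bar lying flat on the bench, loose, 180 x 22 x 6 mm, long along its x, with a 12 mm thick stud 22 mm high near its +x end and a short cross-piece at the -x end. Origin: centre of its underside.
- spring: Bystander: round flat-coiled brass lock spring, loose, 48 mm in diameter, 6 mm thick, lying flat. Origin: centre of its underside.
- vise: Bystander: cast iron bench vise, fixed, with an opened wooden lock case clamped upright in its jaws; about 150 mm (x) by 200 mm (y), top of the case 210 mm above the bench. Origin: centre of its base on the bench; the sliding T-handle is on its -y side.
Mind the look-alikes: they are no part of the job. There is more than one size of the knob; the job needs the smallest.

How it is judged:
At the end, for the whole second after the job is handed in: The knob stands upright (within 0.05 rad) and still on the stake block, its centre within 5 mm of the middle of the block's top; file, latch bar and spring are within 10 mm of where they lay (horizontal distance between knob and stake_top below 0.005 m and z of knob in the frame of stake_top between -0.002 and 0.002 m and angle between knob's own z axis and vertical below 0.05 rad and linear speed of knob below 0.01 m/s and distance of each of file, latch_bar, spring from where it was at the start of the episode below 0.01 m); the robot touches nothing.
It fails at once if the knob is tipped by more than 0.35 rad or knocked off the block (angle between knob's own z axis and vertical above 0.35 rad or z of knob in the frame of stake_top below -0.01 m).
It fails at once if the knob is lifted more than 10 mm off the block (z of knob in the frame of stake_top above 0.01 m).
It fails at once if the knob is pushed hard (more than 15 N from the fingers) (contact force between knob and the fingers above 15 N).
It fails at once if the knob is taken between the fingers (touched while it stands between the finger pads) (contact force between knob and the fingers above 0.3 N and horizontal distance between the grasp point and knob below 0.014 m and z of the grasp point in the frame of stake_top below 0.07 m).
It fails at once if the file, latch bar or spring is pushed or lifted more than 10 mm (distance of any of file, latch_bar, spring from where it was at the start of the episode above 0.01 m).
It also fails if it takes over 58 s, if anything falls off the work surface, if the arm or the gripper's body presses on something with over 40 N, if the wrist force passes 120 N, or if a joint passes its speed limit or range.

## Robot

A 7-joint arm with a two-finger parallel gripper is mounted at the origin on the work surface. World frame = base frame: x ahead of the robot, y to its left, z up, the work surface at z = 0. Lengths are in m, angles in rad, forces in N, time in s.
With the tool pointing down it reaches from about 0.425 to 0.925 m from the base axis. Payload 6.8 kg.
Tool frame: the origin (TCP) lies midway between the tips of the shut fingers; the grasp point (between the pads) lies 19 mm behind it; z points along the fingers, y is the line along which they close (so a half turn about z gives the same grasp; the last joint's range is limited). The gripper opens to 85 mm and grips with 20 to 120 N. Pads are 22 mm wide; open, the fingers measure 114 mm over their backs; the gripper's body (76 mm by 85 mm) begins 54 mm behind the grasp point. The pads swing forward as they close: fully open they stand 13 mm farther back than shut.
Start: joints at [1.17, 0.477, 0.022, 1.555, -0.011, 1.109, -0.083], TCP at [0.195, -0.646, 0.231] pointing down, gripper open.
Joint ranges: [-2.96, 2.96], [-0.34, 2.1], [-1.41, 1.46], [0.24, 2.44], [-1.37, 4.51], [0.17, 1.92], [-2.96, 2.96]. Speed limits (rad/s): [2.39, 2.39, 3.14, 3.14, 3.14, 3.14, 3.14].

## Interface

Orientations are given as a rotation vector (axis times angle).
In Python, from bench import r gives the robot as it stands.
- The arm moves only by the tool servo_tool, never from a script. Its arguments are lists of equal length, an entry for each row: "turn": the turn, a rotation vector about the world's x, y, z in units of 5 degrees (1.0 is 5 degrees), a list of three; "slide": the shift along the world's x, y, z in units of 30 mm (1.0 is 30 mm), a list of three; "hand": the opening, from 0 (shut) to 1 (fully open). In form: {"turn": [[rx, ry, rz], ...], "slide": [[dx, dy, dz], ...], "hand": [hand, ...]}. A call has 1 to 8 rows; each row is the pose to reach, as a shift and turn from the pose commanded when the call began; what a row does not reach only later rows make up. A row lasts 1/8 s, in which the tool goes at most 62.5 mm and 10.7 degrees, less where a joint would pass 70% of its speed; a pose out of reach is approached as far as the arm can. A call with a gripper value outside its range is refused whole. The fingers move at their own pace and stop on an object; "squeeze" is the grip in N (left out, the last holds). Time passes only in rows, so rows that repeat a pose let the fingers close. It gives the time, the measured TCP pose, the force, the opening and the grip force at its end, in the units of the state.
- r.get_obs(): the state, without advancing time (a new reading comes with each control period).
- r.grab_frame(name): name is "scene" or "top"; returns (picture, depth): 400x640x3 uint8, red, green, blue; 400x640 float32, m along the optical axis (not along the pixel's ray), 0 where there is no reading.
- r.get_calibration(name): a dict with "fovy" (degrees; the focal length in pixels is half the picture's height over the tangent of half this angle, whatever the lens; pixels are square), "cx", "cy" (the principal point, pixels), "k1" (the pictures are not rectified: a ray, as slopes to the right and down, at radius r is drawn at 1 + k1 r^2 times it, then the intrinsics apply), "R" (3x3) and "t" (3): a world point X has camera coordinates R X + t. Camera axes: x right, y down, z forward; pixel columns grow to the right and rows downward; lengths in m; the calibration is good to about 2 mm. A picture is of the moment at which its call begins. get_calibration takes no time and is no camera call.
- r.hand_in(): hands the job in; it is judged then, once.
The state is a dict: "clock": time; "joints": joint angles; "qvel": joint speeds; "tau": joint torques, N m; "tcp_pos": TCP position; "orientation": TCP orientation; "contact_force": force on the tool from outside, world axes, zero at the start; "moment": the same for the moment, N m; "grip_width": finger opening in m; "gripper_force": force on a finger pad.
Only numpy, scipy, OpenCV 4.12 (cv2) and the standard library are available. Lean on these libraries where they do the work, as an engineer would, in place of code of your own. Each camera call takes 0.05 s, during which the arm holds its last target. There are 200 camera calls.

## Working session

There is one attempt and no reset: what is moved stays moved. The work goes in short steps, Python scripts to look and compute and a tool call to move; the robot and the scene stay as the last step left them, time stands still between calls to the robot, and variables do not carry over. Pictures are saved under pics/ and viewed, at most 10 in all, crops included, and the job is handed in when it is done.

Besides the shell and the picture viewer there is one more tool, called after "Call:" as a command line: name --argument value ..., lists and objects as JSON in quotes. servo_tool: Moves the arm, as the interface text tells. Its arguments: {"type":"object","properties":{"turn":{"type":"array"},"slide":{"type":"array"},"hand":{"type":"array"},"squeeze":{"type":"number"}},"required":["turn","slide","hand"]}

```bash
mkdir -p pics; cat > h.py <<'E'
import numpy as np, cv2
from bench import r
def K(c):
    f=200/np.tan(np.radians(c['fovy'])/2); return f
def ray(c,u,v):
    f=K(c); d=np.array([(u-c['cx'])/f,(v-c['cy'])/f]); s=d.copy()
    for _ in range(20): s=d/(1+c['k1']*(s@s))
    R=np.array(c['R']); t=np.array(c['t'])
    return -R.T@t, R.T@np.array([s[0],s[1],1.])
def onz(c,u,v,z):
    o,d=ray(c,u,v); return o+d*(z-o[2])/d[2]
def atd(c,u,v,dep):
    o,d=ray(c,u,v); return o+d*dep
def proj(c,X):
    p=np.array(c['R'])@np.array(X)+np.array(c['t']); s=p[:2]/p[2]; s=s*(1+c['k1']*(s@s))
    return s*K(c)+[c['cx'],c['cy']]
def grab(n):
    p,d=r.grab_frame(n); return p,d,r.get_calibration(n)
E
python3 - <<'E'
from h import *
for n in('scene','top'):
    p,d,c=grab(n); cv2.imwrite(f'pics/{n}0.png',p[:,:,::-1]); np.savez(f'{n}0.npz',p=p,d=d)
    print(n,{k:np.round(v,3).tolist() for k,v in c.items()}, (-np.array(c['R']).T@np.array(c['t'])).round(3))
o=r.get_obs(); print(o['clock'],o['tcp_pos'],o['orientation'],o['grip_width'])
E
```

```text
scene {'fovy': 49.023, 'cx': 307.572, 'cy': 191.976, 'k1': 0.035, 'R': [[0.814, 0.58, -0.012], [0.428, -0.615, -0.662], [-0.391, 0.534, -0.75]], 't': [-0.508, -0.185, 1.416]} [ 1.047 -0.575  0.933]
top {'fovy': 42.533, 'cx': 314.624, 'cy': 197.099, 'k1': -0.052, 'R': [[-0.02, -1.0, 0.018], [-0.994, 0.018, -0.105], [0.104, -0.02, -0.994]], 't': [0.051, 0.599, 1.202]} [0.472 0.064 1.257]
0.1 [ 0.19463648 -0.64574799  0.23039778] [-3.10631550e+00 -4.58020463e-01  5.65662245e-04] 0.08533471092480584
```

View pics/scene0.png

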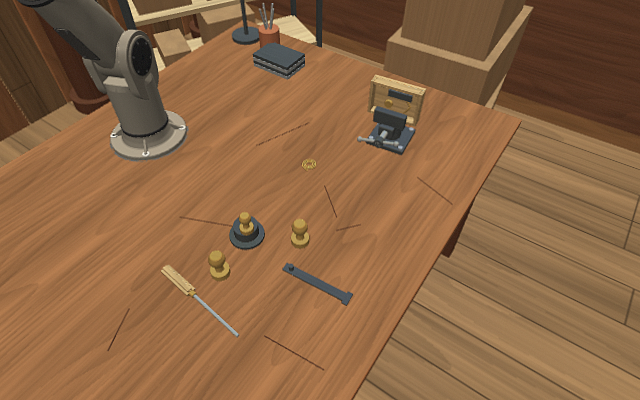

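View pics/top0.png

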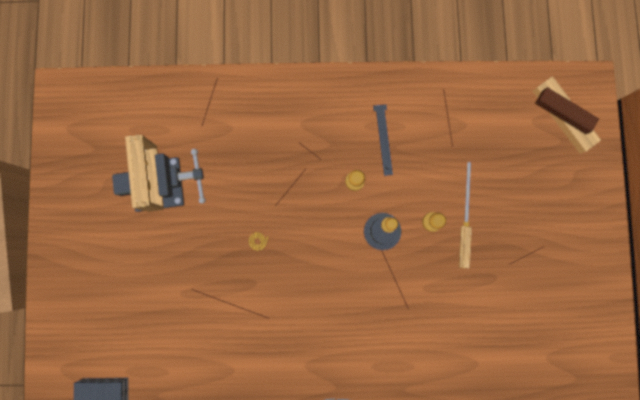

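The scene view shows three brass knobs: on the block (245,225), on the bench (300,232) and on the bench (218,264). The top view shows them at (390,225), (356,180) and (434,221), with the block at (382,231). The one on the stake block fits, being the smallest and standing on the iron. I'll confirm this in an enlarged crop and measure it.

```bash
python3 - <<'E'
from h import *
def cloud(n):
    z=np.load(f'{n}0.npz'); c=r.get_calibration(n); p,d=z['p'],z['d']
    hsv=cv2.cvtColor(p,cv2.COLOR_RGB2HSV)
    u0=proj(c,onz(r.get_calibration('top'),382,231,0.045)).astype(int)
    pts=[];col=[]
    for v in range(u0[1]-40,u0[1]+40):
        for u in range(u0[0]-40,u0[0]+40):
            if d[v,u]>0: pts.append(atd(c,u,v,d[v,u])); col.append(hsv[v,u])
    return np.array(pts),np.array(col),u0,p
def circ(P):
    A=np.c_[2*P,np.ones(len(P))]; s=np.linalg.lstsq(A,(P**2).sum(1),rcond=None)[0]; return s[:2],np.sqrt(s[2]+s[:2]@s[:2])
crops=[]
for n in('scene','top'):
    P,C,u0,p=cloud(n)
    c=r.get_calibration(n)
    brass=(C[:,0]>15)&(C[:,0]<32)&(C[:,1]>110)&(C[:,2]>60)
    dark=(C[:,1]<110)&(C[:,2]<110)
    near=np.hypot(*(P[:,:2]-onz(r.get_calibration('top'),382,231,0.045)[:2]).T)<0.06
    print(n,u0,onz(c,*u0,.045).round(4))
    T=dark&near&(abs(P[:,2]-.045)<.006); print(' topface',T.sum(),P[T].mean(0).round(4),P[T].min(0).round(4),P[T].max(0).round(4), np.median(P[T,2]))
    B=brass&near
    for lo,hi in((.04,.056),(.056,.063),(.063,.08),(.08,.095),(.095,.11)):
        m=B&(P[:,2]>lo)&(P[:,2]<hi)
        if m.sum(): print(' brass',lo,m.sum(),P[m].mean(0).round(4),P[m].min(0).round(4),P[m].max(0).round(4))
    a=p[u0[1]-45:u0[1]+45,u0[0]-60:u0[0]+60,::-1]; crops.append(cv2.resize(a,None,fx=5,fy=5,interpolation=cv2.INTER_CUBIC)[:,:])
cv2.imwrite('pics/crop1.png',cv2.resize(np.vstack(crops),(400,600)))
cv2.imwrite('pics/crop1s.png',crops[0]);
o=r.get_obs();R=cv2.Rodrigues(o['orientation'])[0];print(R.round(3))
t=r.get_calibration('top')
for nm,q in dict(file=(466,230),filetip=(468,163),filehandle=(465,267),barA=(388,174),barB=(380,106),spring=(257,241),k2=(356,180),k3=(434,221)).items(): print(nm,onz(t,*q,0.005).round(3))
E
```

```text
scene [245 222] [ 0.5116 -0.1172  0.045 ]
 topface 177 [ 0.5182 -0.1295  0.0436] [ 0.4842 -0.1571  0.039 ] [ 0.5495 -0.0936  0.0479] 0.04389761258952929
 brass 0.04 45 [ 0.5387 -0.1407  0.0524] [ 0.5117 -0.151   0.0458] [ 0.5488 -0.1244  0.056 ]
 brass 0.056 81 [ 0.5346 -0.1344  0.0587] [ 0.5147 -0.1504  0.056 ] [ 0.5492 -0.1158  0.0629]
 brass 0.063 14 [ 0.5351 -0.1375  0.0692] [ 0.5266 -0.1435  0.063 ] [ 0.5384 -0.1305  0.0798]
 brass 0.08 30 [ 0.5398 -0.1394  0.0898] [ 0.5266 -0.1479  0.0821] [ 0.5456 -0.1257  0.0948]
 brass 0.095 96 [ 0.5333 -0.1354  0.1014] [ 0.5205 -0.1477  0.0951] [ 0.5449 -0.1198  0.1081]
top [382 230] [ 0.5177 -0.1182  0.045 ]
 topface 381 [ 0.5091 -0.1191  0.0442] [ 0.4845 -0.1547  0.0392] [ 0.5461 -0.092   0.0504] 0.04404266903639753
 brass 0.04 16 [ 0.5285 -0.1201  0.0532] [ 0.5171 -0.1264  0.0445] [ 0.546  -0.1146  0.0559]
 brass 0.056 41 [ 0.5274 -0.1238  0.059 ] [ 0.5144 -0.1397  0.0563] [ 0.5451 -0.1162  0.0626]
 brass 0.063 1 [ 0.54   -0.123   0.0651] [ 0.54   -0.123   0.0651] [ 0.54   -0.123   0.0651]
 brass 0.08 17 [ 0.527  -0.1243  0.0924] [ 0.5153 -0.1359  0.0868] [ 0.5427 -0.1182  0.0947]
 brass 0.095 118 [ 0.5294 -0.1317  0.1017] [ 0.5173 -0.1452  0.0951] [ 0.5425 -0.1176  0.1086]
[[ 0.957  0.289 -0.001]
 [ 0.289 -0.957  0.002]
 [-0.    -0.002 -1.   ]]
file [ 0.515 -0.332  0.005]
filetip [ 0.681 -0.345  0.005]
filehandle [ 0.425 -0.325  0.005]
barA [ 0.657 -0.144  0.005]
barB [ 0.83  -0.13   0.005]
spring [0.499 0.181 0.005]
k2 [ 0.643 -0.064  0.005]
k3 [ 0.539 -0.253  0.005]
```

View pics/crop1.png

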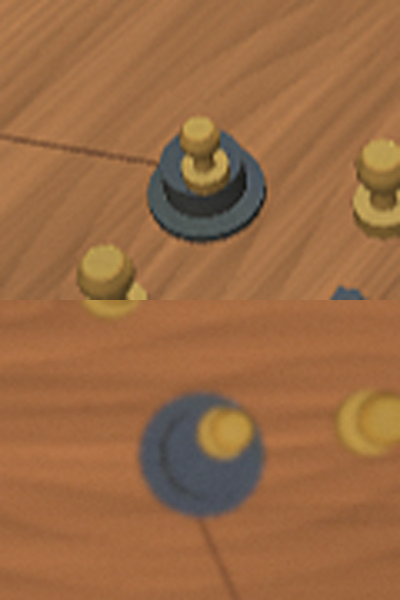

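The crop confirms it: the smallest knob stands on the iron block, off centre by about (+15, -8.5) mm, and the two larger ones stand on the bench. The block centre is about (0.516, -0.124) and the knob about (0.532, -0.133). I'll move beyond the knob and turn the tool to line up with the push.

Call:
servo_tool --turn '[[0, 0, -1.2], [0, 0, -2.4], [0, 0, -3.6], [0, 0, -4.8], [0, 0, -6], [0, 0, -7.2], [0, 0, -8.4], [0, 0, -9.3]]' --slide '[[0.8, 1.0, 0], [1.6, 2.0, 0], [2.4, 3.0, 0], [3.2, 4.1, 0], [4.0, 5.1, 0], [4.8, 6.1, 0], [5.5, 7.1, 0], [6.3, 8.2, 0]]' --hand '[0.5, 0.3, 0.2, 0.2, 0.2, 0.2, 0.2, 0.2]' --squeeze 20

```text
clock: 1.1
tcp_pos: [0.3841, -0.3992, 0.231]
orientation: [-3.035, 0.811, 0.001]
contact_force: [-0.1, 0.5, -0.0]
grip_width: 0.0169
gripper_force: 0.0
```

Call:
servo_tool --turn '[[0.2, 0.35, 0], [0.4, 0.7, 0], [0.6, 1.05, 0], [0.8, 1.4, 0], [1.0, 1.75, 0], [1.2, 2.1, 0], [1.47, 2.6, 0], [1.47, 2.6, 0]]' --slide '[[0.9, 1.1, 0], [1.8, 2.3, 0], [2.7, 3.5, 0], [3.6, 4.7, 0], [4.5, 5.9, 0], [5.4, 7.1, 0], [6.2, 8.2, 0], [6.2, 8.2, 0]]' --hand '[0.2, 0.2, 0.2, 0.2, 0.2, 0.2, 0.2, 0.2]'

```text
clock: 2.1
tcp_pos: [0.5717, -0.15, 0.2301]
orientation: [-2.95, 0.773, 0.389]
contact_force: [-0.4, -0.0, -0.9]
grip_width: 0.0169
gripper_force: 0.0
```

```bash
cat > m.py <<'E'
from h import *
import sys
def circle(P):
    A=np.c_[2*P,np.ones(len(P))]; s=np.linalg.lstsq(A,(P**2).sum(1),rcond=None)[0]; return s[:2],np.sqrt(s[2]+s[:2]@s[:2])
def meas(n,p):
    """head blob centre on z=.0915 (widest) and iron/wood outline, from colour masks"""
    c=r.get_calibration(n); u0=proj(c,[.517,-.124,.045]).astype(int); x0,y0=u0[0]-50,u0[1]-50
    q=cv2.resize(p[y0:y0+100,x0:x0+100],None,fx=4,fy=4,interpolation=cv2.INTER_CUBIC)
    hsv=cv2.cvtColor(q,cv2.COLOR_RGB2HSV)
    yy,xx=np.mgrid[:400,:400]; uu=(xx+.5)/4-.5+x0; vv=(yy+.5)/4-.5+y0
    br=((hsv[...,0]>17)&(hsv[...,0]<34)&(hsv[...,1]>120)).astype(np.uint8)
    dk=((hsv[...,0]>85)&(hsv[...,0]<130)).astype(np.uint8)
    return c,hsv,br,dk,uu,vv
E
python3 - <<'E'
from m import *
o=r.get_obs();R=cv2.Rodrigues(np.array(o['orientation']))[0];print(R.round(3))
for n in('scene','top'):
    c,hsv,br,dk,uu,vv=meas(n,np.load(n+'0.npz')['p'])
    # foot ring outline (z=.014 outer edge for top cam) from hull of dark+brass near block
    m=cv2.morphologyEx(dk,cv2.MORPH_OPEN,np.ones((5,5)))
    cs=max(cv2.findContours(m,0,2)[0],key=cv2.contourArea); h=cv2.convexHull(cs)[:,0]
    P=np.array([onz(c,uu[y,x],vv[y,x],.007)[:2] for x,y in h]); print(n,'dark hull z=.007',circle(P))
    b=[k for k in cv2.findContours(br,0,2)[0] if cv2.contourArea(k)>300]
    for k in b:
        h=cv2.convexHull(k)[:,0]; x,y=h.mean(0).astype(int); P=np.array([onz(c,uu[y,x],vv[y,x],.0915)[:2] for x,y in h]); print(n,'brass',cv2.contourArea(k),uu[y,x],vv[y,x],circle(P),P.min(0),P.max(0))
p,d,c=grab('scene'); u=proj(c,[.52,-.13,.07]).astype(int)
cv2.imwrite('pics/s2.png',cv2.resize(p[u[1]-70:u[1]+60,u[0]-80:u[0]+80,::-1],None,fx=4,fy=4,interpolation=cv2.INTER_CUBIC))
E
```

```text
[[ 0.842 -0.49  -0.226]
 [-0.473 -0.872  0.128]
 [-0.26  -0.001 -0.966]]
scene dark hull z=.007 (array([ 0.51067598, -0.1239998 ]), np.float64(0.05015666093385378))
scene brass 5987.0 219.625 259.125 (array([ 0.5654242 , -0.26347217]), np.float64(0.031386151830822544)) [ 0.53250683 -0.29264616] [ 0.60401542 -0.23739283]
scene brass 411.0 291.875 238.625 (array([ 0.6829097 , -0.09815555]), np.float64(0.03068841004488072)) [ 0.65189153 -0.12789305] [ 0.67528135 -0.09722294]
scene brass 3966.5 244.875 223.625 (array([ 0.54301696, -0.14183989]), np.float64(0.02995579277578206)) [ 0.51263525 -0.17131233] [ 0.57329256 -0.11498284]
top dark hull z=.007 (array([ 0.51654366, -0.12397203]), np.float64(0.04231705704561856))
top brass 2908.5 389.375 223.875 (array([ 0.528851  , -0.12819038]), np.float64(0.017985706195166755)) [ 0.51185534 -0.14753311] [ 0.54496163 -0.10948792]
top brass 2557.0 426.875 221.125 (array([ 0.53304786, -0.22582791]), np.float64(0.021191811517227495)) [ 0.51203964 -0.23073298] [ 0.55447382 -0.20495409]
top brass 2325.0 353.625 185.125 (array([ 0.62944975, -0.05148773]), np.float64(0.020714483365938022)) [ 0.60933492 -0.07164137] [ 0.63288374 -0.0307208 ]
```

View pics/s2.png

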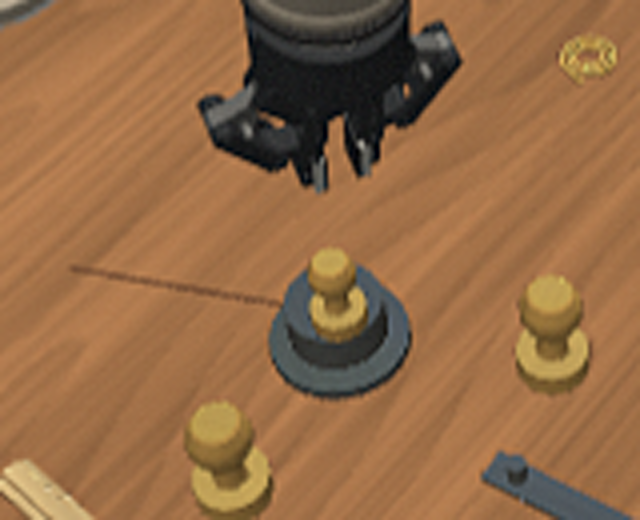

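The view shows the knob on the block at about crop (337,300), with the gripper well above it and two larger knobs on the bench. I'll go down beside the foot, outside the block.

Call:
servo_tool --turn '[[0, 0, 0], [0, 0, 0], [0, 0, 0], [0, 0, 0], [0, 0, 0], [0, 0, 0], [0, 0, 0], [0, 0, 0]]' --slide '[[-0.03, -0.06, -1], [-0.07, -0.13, -2], [-0.07, -0.13, -3], [-0.07, -0.13, -4], [-0.07, -0.13, -5], [-0.07, -0.13, -5.6], [-0.07, -0.13, -6.0], [-0.07, -0.13, -6.0]]' --hand '[0.2, 0.2, 0.2, 0.2, 0.2, 0.2, 0.2, 0.2]'

```text
clock: 3.15
tcp_pos: [0.5674, -0.1585, 0.051]
orientation: [-2.949, 0.783, 0.388]
contact_force: [0.5, 0.4, 0.1]
grip_width: 0.0171
gripper_force: 0.0
```

```bash
python3 - <<'E'
from h import *
o=r.get_obs();print(o['clock'],o['tcp_pos'],o['contact_force'])
p,d,c=grab('scene'); u=proj(c,[.53,-.13,.07]).astype(int)
a=cv2.resize(p[u[1]-45:u[1]+45,u[0]-60:u[0]+60,::-1],None,fx=6,fy=6,interpolation=cv2.INTER_CUBIC)
cv2.imwrite('pics/s3.png',a)
E
```

```text
3.15 [ 0.5673552  -0.15845634  0.05102216] [0.48326017 0.36655448 0.10638733]
```

View pics/s3.png

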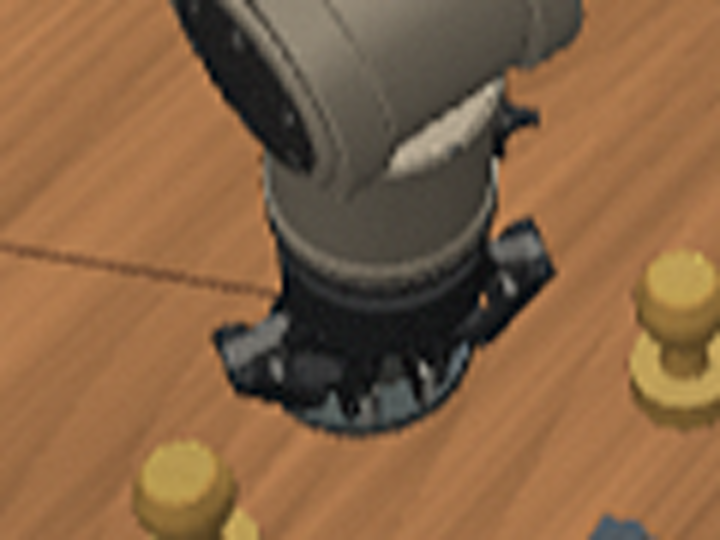

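The gripper now stands in front of the knob, tips beside the foot at z = 51 mm, with no contact. I'll correct the lateral error and push part of the way.

Call:
servo_tool --turn '[[0, 0, 0], [0, 0, 0], [0, 0, 0], [0, 0, 0], [0, 0, 0], [0, 0, 0], [0, 0, 0], [0, 0, 0]]' --slide '[[0.08, 0.15, 0], [-0.06, 0.23, 0], [-0.2, 0.31, 0], [-0.29, 0.36, 0], [-0.38, 0.41, 0], [-0.46, 0.45, 0], [-0.54, 0.5, 0], [-0.62, 0.54, 0]]' --hand '[0.2, 0.2, 0.2, 0.2, 0.2, 0.2, 0.2, 0.2]'

```text
clock: 4.2
tcp_pos: [0.5495, -0.1422, 0.0514]
orientation: [-2.95, 0.783, 0.385]
contact_force: [0.8, -0.5, -0.2]
grip_width: 0.017
gripper_force: 0.6
```

Call:
servo_tool --turn '[[0, 0, 0], [0, 0, 0]]' --slide '[[0, 0, 0], [0, 0, 0]]' --hand '[0.2, 0.2]'

```text
clock: 4.45
tcp_pos: [0.5492, -0.142, 0.0513]
orientation: [-2.949, 0.783, 0.387]
contact_force: [1.1, 0.0, 0.6]
grip_width: 0.0173
gripper_force: 0.4
```

Contact is light, about 1 N. I'll push 7 mm more, then back off and look.

Call:
servo_tool --turn '[[0, 0, 0], [0, 0, 0], [0, 0, 0], [0, 0, 0], [0, 0, 0], [0, 0, 0]]' --slide '[[-0.04, 0.02, 0], [-0.08, 0.04, 0], [-0.12, 0.07, 0], [-0.16, 0.09, 0], [-0.2, 0.11, 0], [-0.2, 0.11, 0]]' --hand '[0.2, 0.2, 0.2, 0.2, 0.2, 0.2]'

```text
clock: 5.2
tcp_pos: [0.5429, -0.1386, 0.0513]
orientation: [-2.949, 0.783, 0.387]
contact_force: [1.1, -1.1, -0.9]
grip_width: 0.0173
gripper_force: 0.5
```

Call:
servo_tool --turn '[[0, 0, 0], [0, 0, 0], [0, 0, 0], [0, 0, 0], [0, 0, 0], [0, 0, 0], [0, 0, 0], [0, 0, 0]]' --slide '[[0.3, -0.16, 0], [0.7, -0.39, 0], [1.0, -0.56, 0.5], [1.0, -0.56, 2], [1.0, -0.56, 3.5], [2, -1.5, 4.2], [3, -3, 4.2], [3, -4.5, 4.2]]' --hand '[0.2, 0.2, 0.2, 0.2, 0.2, 0.2, 0.2, 0.2]'

```text
clock: 6.2
tcp_pos: [0.6357, -0.2743, 0.1773]
orientation: [-2.95, 0.779, 0.384]
contact_force: [-0.2, -0.5, -0.1]
grip_width: 0.0169
gripper_force: 0.0
```

```bash
python3 - <<'E'
from h import *
ims=[]
for n in('scene','top'):
    p,d,c=grab(n); np.savez(f'{n}1.npz',p=p,d=d); u=proj(c,[.52,-.13,.06]).astype(int)
    ims.append(cv2.resize(p[u[1]-30:u[1]+30,u[0]-40:u[0]+40,::-1],(400,300),interpolation=cv2.INTER_CUBIC))
    U=np.array([(u_,v_) for v_ in range(u[1]-40,u[1]+40) for u_ in range(u[0]-40,u[0]+40)])
    P=np.array([atd(c,a,b,d[b,a]) for a,b in U]); C=cv2.cvtColor(p,cv2.COLOR_RGB2HSV)[U[:,1],U[:,0]]
    near=np.hypot(*(P[:,:2]-[.517,-.124]).T)<.06
    br=near&(C[:,0]>15)&(C[:,0]<34)&(C[:,1]>110)&(C[:,2]>60); dk=near&(C[:,0]>85)&(C[:,0]<130)
    for nm,m in(('face',dk&(abs(P[:,2]-.045)<.006)),('foot',br&(P[:,2]>.05)&(P[:,2]<.064)),('head',br&(P[:,2]>.085))):
        Q=P[m]; 
        if len(Q)>3: lo,hi=Q.min(0),Q.max(0); print(n,nm,len(Q),'mid',((lo+hi)/2).round(4),'size',(hi-lo).round(4))
cv2.imwrite('pics/s4.png',np.vstack(ims))
E
```

```text
scene face 56 mid [ 0.5292 -0.1101  0.0453] size [0.0334 0.0338 0.0079]
scene foot 5 mid [ 0.5352 -0.1197  0.0566] size [0.005  0.0073 0.0121]
top face 299 mid [ 0.5153 -0.1233  0.0446] size [0.0617 0.063  0.011 ]
top foot 55 mid [ 0.5204 -0.1203  0.059 ] size [0.0307 0.0227 0.0093]
top head 134 mid [ 0.52   -0.1267  0.0989] size [0.0274 0.0269 0.0188]
```

View pics/s4.png

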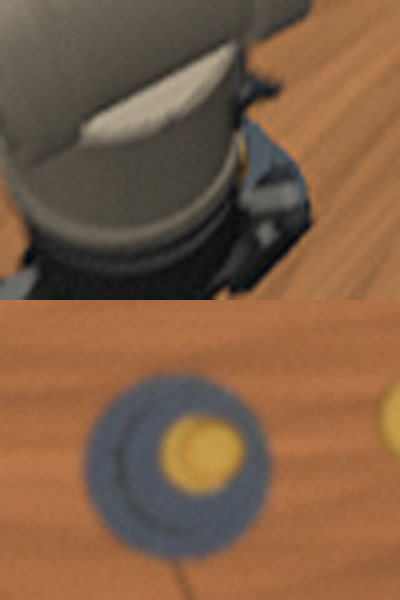

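The top view now shows the knob head near (200,450) in the crop. It is 11 mm closer, with about 5 mm left along the same line and almost no lateral error. The arm hides the scene view. I'll retrace the path, push 4.5 mm further, and withdraw clear of both cameras.

Call:
servo_tool --turn '[[0, 0, 0], [0, 0, 0], [0, 0, 0], [0, 0, 0], [0, 0, 0], [0, 0, 0], [0, 0, 0], [0, 0, 0]]' --slide '[[-1, 3, 0], [-2, 3.94, 0], [-2, 3.94, -1.5], [-2, 3.94, -3], [-2, 3.94, -4.0], [-2, 3.94, -4.2], [-2.4, 4.17, -4.2], [-2.7, 4.34, -4.2]]' --hand '[0.2, 0.2, 0.2, 0.2, 0.2, 0.2, 0.2, 0.2]'

```text
clock: 7.3
tcp_pos: [0.5521, -0.1431, 0.0526]
orientation: [-2.95, 0.782, 0.385]
contact_force: [-0.4, 0.7, 0.1]
grip_width: 0.017
gripper_force: 0.0
```

Call:
servo_tool --turn '[[0, 0, 0], [0, 0, 0], [0, 0, 0], [0, 0, 0], [0, 0, 0], [0, 0, 0], [0, 0, 0], [0, 0, 0]]' --slide '[[-0.1, 0.06, 0], [-0.2, 0.11, 0], [-0.26, 0.14, 0], [-0.31, 0.17, 0], [-0.35, 0.19, 0], [-0.39, 0.21, 0], [-0.43, 0.23, 0], [-0.43, 0.23, 0]]' --hand '[0.2, 0.2, 0.2, 0.2, 0.2, 0.2, 0.2, 0.2]'

```text
clock: 8.3
tcp_pos: [0.5393, -0.1366, 0.0513]
orientation: [-2.95, 0.783, 0.387]
contact_force: [1.2, -1.1, 1.6]
grip_width: 0.0169
gripper_force: 0.7
```

Call:
servo_tool --turn '[[0, 0, 0], [0, 0, 0], [0, 0, 0], [0, 0, 0], [0, 0, 0], [0, 0, 0], [0, 0, 0], [0, 0, 0]]' --slide '[[0.3, -0.16, 0], [0.7, -0.39, 0], [1.2, -0.67, 0.5], [1.2, -0.67, 2], [1.2, -0.67, 3.5], [0.8, -2.3, 4.5], [-0.2, -4, 4.5], [-1.2, -5.6, 4.5]]' --hand '[0.2, 0.2, 0.2, 0.2, 0.2, 0.2, 0.2, 0.2]'

```text
clock: 9.3
tcp_pos: [0.503, -0.3069, 0.1869]
orientation: [-2.95, 0.783, 0.385]
contact_force: [0.9, -0.5, -0.0]
grip_width: 0.0171
gripper_force: 0.0
```

Call:
servo_tool --turn '[[0, 0, 0], [0, 0, 0], [0, 0, 0], [0, 0, 0], [0, 0, 0]]' --slide '[[-1, -1.6, 0], [-2, -3.2, 0], [-3, -4.8, 0], [-4, -6.4, 0], [-4, -6.4, 0]]' --hand '[0.2, 0.2, 0.2, 0.2, 0.2]'

```text
clock: 9.93
tcp_pos: [0.3781, -0.5023, 0.1863]
orientation: [-2.948, 0.798, 0.39]
contact_force: [-0.2, 0.5, -0.5]
grip_width: 0.0169
gripper_force: 0.0
```

```bash
cat > look.py <<'E'
from h import *
import sys
k=sys.argv[1]; ims=[]
for n in('scene','top'):
    p,d,c=grab(n); np.savez(f'{n}{k}.npz',p=p,d=d); u=proj(c,[.52,-.13,.06]).astype(int)
    ims.append(cv2.resize(p[u[1]-30:u[1]+30,u[0]-40:u[0]+40,::-1],(400,300),interpolation=cv2.INTER_CUBIC))
    U=np.array([(u_,v_) for v_ in range(u[1]-40,u[1]+40) for u_ in range(u[0]-40,u[0]+40)])
    P=np.array([atd(c,a,b,d[b,a]) for a,b in U]); C=cv2.cvtColor(p,cv2.COLOR_RGB2HSV)[U[:,1],U[:,0]]
    near=np.hypot(*(P[:,:2]-[.517,-.124]).T)<.06
    br=near&(C[:,0]>15)&(C[:,0]<34)&(C[:,1]>110)&(C[:,2]>60); dk=near&(C[:,0]>85)&(C[:,0]<130)
    for nm,m in(('face',(dk|br)&(abs(P[:,2]-.045)<.006)),('foot',br&(P[:,2]>.052)&(P[:,2]<.064)),('head',br&(P[:,2]>.085)),('ring',dk&(P[:,2]<.02))):
        Q=P[m]
        if len(Q)>3: lo,hi=np.percentile(Q,1,0),np.percentile(Q,99,0); print(n,nm,len(Q),'mid',((lo+hi)/2).round(4),'size',(hi-lo).round(4))
cv2.imwrite(f'pics/l{k}.png',np.vstack(ims))
o=r.get_obs(); print(o['clock'],o['tcp_pos'])
E
python3 look.py 2
```

```text
scene face 197 mid [ 0.5168 -0.1241  0.045 ] size [0.0573 0.0576 0.0111]
scene foot 104 mid [ 0.5183 -0.1262  0.0579] size [0.0342 0.0345 0.0107]
scene head 118 mid [ 0.5193 -0.1274  0.0962] size [0.024  0.0258 0.0207]
scene ring 223 mid [ 0.5194 -0.1262  0.0102] size [0.0859 0.0864 0.0109]
top face 303 mid [ 0.5153 -0.1232  0.0445] size [0.0615 0.0617 0.0101]
top foot 59 mid [ 0.517  -0.12    0.0586] size [0.0328 0.0237 0.0093]
top head 133 mid [ 0.5156 -0.1242  0.0987] size [0.0271 0.0269 0.0198]
top ring 338 mid [ 0.5166 -0.1234  0.012 ] size [0.0824 0.0822 0.0124]
10.025 [ 0.38302826 -0.49727813  0.18600829]
```

View pics/l2.png

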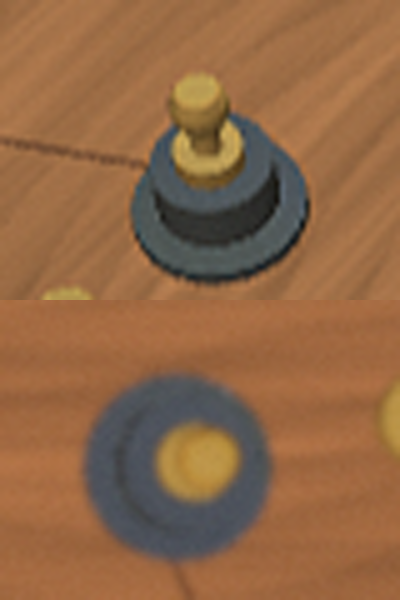

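The scene view shows the knob upright at (207,155), with the ledge slightly wider on the right. The top view shows it nearly centred. I'll check the left/right extents numerically.

```bash
python3 - <<'E'
from h import *
th=np.linspace(0,2*np.pi,90)
for n in('scene','top'):
    c=r.get_calibration(n); z=np.load(n+'2.npz'); p=cv2.resize(z['p'],None,fx=4,fy=4,interpolation=cv2.INTER_CUBIC)
    H=cv2.cvtColor(p,cv2.COLOR_RGB2HSV); c0=np.array([.517,-.124])
    pr=lambda x,y,zz,R:np.array([proj(c,[x+R*np.cos(t),y+R*np.sin(t),zz]) for t in th])
    def ext(m,seed):
        _,L,st,ce=cv2.connectedComponentsWithStats(m.astype(np.uint8)); i=L[int(seed[1]*4),int(seed[0]*4)]
        x,y,w,h,_=st[i]; return np.array([x,x+w,y,y+h])/4-.375
    br=(H[...,0]>17)&(H[...,0]<34)&(H[...,1]>110)&(H[...,2]>50); dk=(H[...,0]>80)&(H[...,0]<135)
    s=proj(c,[*c0,.1]); B=ext(br,s)
    D=ext(cv2.morphologyEx((dk|br).astype(np.uint8),cv2.MORPH_OPEN,np.ones((5,5))),s)
    # predicted for centred knob at c0
    f=pr(*c0,.059,.018); f2=pr(*c0,.045,.018); h=pr(*c0,.0915,.015); rg=pr(*c0,.014,.046); r0=pr(*c0,0,.046); A=np.vstack([f,f2,h]);
    e=lambda A:np.array([A[:,0].min(),A[:,0].max(),A[:,1].min(),A[:,1].max()])
    print(n,'brass obs',B.round(2),'pred',e(A).round(2),'| iron obs',D.round(2),'pred',e(np.vstack([rg,r0])).round(2),
     'px/mm',(proj(c,[c0[0]+.01,c0[1],.06])-proj(c,[*c0,.06]))/10,(proj(c,[c0[0],c0[1]+.01,.06])-proj(c,[*c0,.06]))/10)
E
```

```text
scene brass obs [236.62 251.62 207.12 230.38] pred [236.46 251.97 208.54 230.47] | iron obs [236.88 251.12 207.38 230.38] pred [228.38 264.53 217.96 249.91] px/mm [0.30317628 0.18146186] [ 0.26096447 -0.25816777]
top brass obs [378.12 394.62 222.88 237.62] pred [376.87 394.15 222.3  237.87] | iron obs [378.12 394.38 222.88 237.38] pred [362.93 401.36 211.83 249.83] px/mm [-0.01445736 -0.42814752] [-0.42619972  0.00878058]
```

```bash
python3 - <<'E'
from h import *
th=np.linspace(0,2*np.pi,90); c0=np.array([.517,-.124])
for n in('scene','top'):
    c=r.get_calibration(n); p=cv2.resize(np.load(n+'2.npz')['p'],None,fx=4,fy=4,interpolation=cv2.INTER_CUBIC)
    b=p[...,2].astype(int)-p[...,0]; m=(b>-15).astype(np.uint8)
    _,L,st,ce=cv2.connectedComponentsWithStats(m); s=proj(c,[*c0,.06])
    i=min(range(1,len(st)),key=lambda i:np.hypot(*(ce[i]/4-s))+(st[i][4]<3000)*1e3); x,y,w,h,a=st[i]
    A=np.array([proj(c,[c0[0]+R*np.cos(t),c0[1]+R*np.sin(t),z]) for t in th for R,z in((.046,.014),(.046,0),(.032,.045))])
    print(n,np.array([x,x+w,y,y+h])/4-.375,a,A.min(0).round(2),A.max(0).round(2))
E
```

```text
scene [229.125 264.125 215.375 249.125] 11409 [228.38 214.83] [264.53 249.91]
top [364.125 400.125 213.125 249.375] 12368 [362.93 211.83] [401.36 249.83]
```

Measured against the iron outline in the same views, the knob is about (+0.7, -1.8) mm off centre. That is well inside 5 mm, so I'm handing in.

```bash
python3 -c "
from bench import r
print(r.hand_in())"
```

```text
the job is handed in; nothing more can be done
None
```

I handed the job in with the small knob upright on the stake block, about 2 mm off centre by both cameras, and the arm clear; no verdict came back, and I didn't re-measure the file, latch bar and spring, though the tool never went down near them.

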